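# Put the stacked hot-shop forming tools away in their trays

### The arm

A 6-joint arm with a two-finger parallel gripper is mounted at the origin on the work surface. World frame = base frame: x ahead of the robot, y to its left, z up, the work surface at z = 0. Lengths are in m, angles in rad, forces in N, time in s.
With the tool pointing down it reaches from about 0.275 to 0.725 m from the base axis. Payload 5.6 kg.
Tool frame: the origin (TCP) lies midway between the tips of the shut fingers; the grasp point (between the pads) lies 19 mm behind it; z points along the fingers, y is the line along which they close (so a half turn about z gives the same grasp; the last joint's range is limited). The gripper opens to 85 mm and grips with 20 to 120 N. Pads are 22 mm wide; open, the fingers measure 114 mm over their backs; the gripper's body (76 mm by 85 mm) begins 54 mm behind the grasp point. The pads swing forward as they close: fully open they stand 13 mm farther back than shut.
Start: joints at [1.552, 0.255, 0.108, 0, -1.424, -0.285], TCP at [0.165, 0.525, 0.231] pointing down, gripper open.
Joint ranges: [-2.95, 2.95], [-1.21, 1.97], [-1.09, 1.5], [-2.87, 1.71], [-2.94, -0.07], [-3.05, 3.05]. Speed limits (rad/s): [2.57, 2.57, 3.14, 3.14, 3.14, 3.14].

### API

Orientations are given as a unit quaternion [w, x, y, z].
In Python, from workcell import robot gives the robot as it stands.
- The arm moves only by the shell command python3 -m crank 'ROWS' [OPENING] [FORCE]. ROWS is rows parted by semicolons, their numbers by spaces, 1 to 10 of them, each of 6 numbers: dx, dy, dz in m, then a rotation vector rx, ry, rz in rad; each row is the pose to reach, as a shift and turn from the pose commanded when the command began, along the tool's axes at that moment; what a row does not reach only later rows make up. A row lasts 1/8 s, in which the tool goes at most 0.0625 m and 0.188 rad, less where a joint would pass 70% of its speed; a pose out of reach is approached as far as the arm can. OPENING is the opening from 0.0 (shut) to 1.0 (fully open), set as the command begins (- or left out keeps the last). The fingers move at their own pace and stop on an object; FORCE is the grip in N (left out, the last holds). Time passes only in rows, so rows that do not move let the fingers close. It prints the time, the measured TCP pose, the force, the opening and the grip force at its end.
- robot.read_state(): the state, without advancing time (a new reading comes with each control period).
- robot.camera(name): name is "scene" or "top" or "wrist"; returns a dict with "color" (384x512x3 uint8, blue, green, red), "range_z" (384x512 float32, m along the optical axis (not along the pixel's ray), 0 where there is no reading), "vfov" (degrees; the focal length in pixels is half the picture's height over the tangent of half this angle, whatever the lens; pixels are square), "cx", "cy" (the principal point, pixels), "position" and "orientation" of the camera in the world. Camera axes: x right, y down, z forward; pixel columns grow to the right and rows downward; lengths in m; the calibration is good to about 2 mm. The wrist camera is an equidistant fisheye: a pixel r from the principal point sees the ray r / f radians off the axis. A picture is of the moment at which its call begins.
- robot.job_done(): hands the job in; it is judged then, once.
Trained networks look in a picture, given as the dict that the camera call returned (one of the last four; its "shot" number tells which), for a name from the list of things; names that differ only in an ending like _2 or _b are one class to them, and where a whole thing is asked for, a point or a joint stands for the part that bears it (a point fixed in the world has none). Each returns a list of dicts, best first, with "conf" (0 to 1); they miss things now and then, are a little off and sometimes report something else, mostly with a low value. They report only what shows in the picture. A call takes as long as a camera call. They do not tell look-alikes from the thing itself.
- robot.silhouettes(picture, label): "mask" (384x512 bool, what is visible of it) and "box" ([left, top, width, height] in pixels, round what is visible of it).
- robot.spot_point(picture, label): "location" ([row, column] in pixels: a listed point, or the origin of a listed thing).
The state is a dict: "clock": time; "joint_positions": joint angles; "qvel": joint speeds; "tau": joint torques, N m; "ee_pos": TCP position; "ee_rot": TCP orientation; "wrist_force": force on the tool from outside, world axes, zero at the start; "ft_torque": the same for the moment, N m; "width": opening from 0.0 (shut) to 1.0 (fully open); "grasp_force": force on a finger pad.
Only numpy, scipy, OpenCV 4.12 (cv2) and the standard library are available. Lean on these libraries where they do the work, as an engineer would, in place of code of your own. Each camera call takes 0.05 s, during which the arm holds its last target. There are 200 camera calls.

### The job

Take the stack of glass-forming tools apart from the top down and put each away flat inside the wooden tray of its own shape: first the brass stamp upright in the round tray, then the hexagonal mould, well upward, in the hexagonal tray, then the two graphite bars, lifted together in one grasp and laid as a pair along the long narrow tray, and last the graphite slab in the large rectangular tray. Set things down rather than dropping them, and leave the green glass tumbler where it stands.

Things in the scene. Friction and masses are not known exactly. Their poses are not given: they have to be found in the camera images.
- stamp: top of the stack: brass prunt stamp standing upright, about 0.25 kg; a round foot 40 mm across and 14 mm high with a plain round grip stem 24 mm across rising 26 mm above it (40 mm high in all). Origin at the centre of its underside, z up the stem.
- mould: second in the stack: aluminium optic mould, a hexagonal block 58 mm across flats (67 mm across corners), 38 mm high, with a hexagonal well 34 mm across flats in its top; about 0.3 kg. The stamp stands over the well. Origin at the centre of its underside, z up; its x axis is square to one pair of facing flats (other pairs at 60 degree steps), so it can be gripped along x.
- bar_a: third in the stack: one of two alike grey graphite bars, 120 mm long, 16 x 16 mm section, 60 g, lying flat on the slab along its length, under the mould, its ends showing. Origin at the bar's centre (8 mm above its underside), x along its length, z up. It is the one on the slab's +y side; the two lie parallel, 2 to 4 mm apart, 34 to 36 mm over both.
- bar_b: the other graphite bar, the same in all, on the slab's -y side.
- slab: bottom of the stack, on the table: black graphite marver slab 150 x 64 x 32 mm, about 0.55 kg. Origin at the centre of its underside, x along its 150 mm length, y along its 64 mm width, z up.
- round_tray: round wooden tray fixed to the table, for the stamp: recess 60 mm across, floor 6 mm above the table, rim 6 mm wide with its top 11 mm above the table (5 mm above the floor). Origin on the table at its centre, z up.
- hex_tray: hexagonal wooden tray fixed to the table, for the mould: recess 84 mm across flats (the mould fits any way round), floor 6 mm above the table, rim 6 mm wide with its top 11 mm above the table. Origin on the table at its centre, z up, x square to one pair of its sides.
- bar_tray: long narrow rectangular wooden tray fixed to the table, for the two bars side by side: recess 140 x 50 mm, floor 6 mm above the table, rim 6 mm wide with its top 11 mm above the table. Origin on the table at its centre, x along its length, z up.
- slab_tray: large rectangular wooden tray fixed to the table, for the slab: recess 170 x 84 mm, floor 6 mm above the table, rim 6 mm wide with its top 11 mm above the table. Origin on the table at its centre, x along its length, z up.
- tumbler: finished green glass tumbler standing loose on the table beside the work, mouth up, 64 mm across the rim, 85 mm high; it must stay where it is. Origin at the centre of its underside. (A capped jar of like size, small odds and ends up to 24 mm high and hand tools lie about too.)
Mind the look-alikes: they are no part of the job. What is shaped like the mould but pink or red is not meant.

How it is judged:
By the outcome, as a careful person would: the job done as asked, in the order asked, and still so for the second after the job is handed in, with the robot touching nothing.
It also fails if it takes over 128 s, if anything falls off the work surface, if the arm or the gripper's body presses on something with over 40 N, if the wrist force passes 120 N, or if a joint passes its speed limit or range.

## Working session

There is one attempt and no reset: what is moved stays moved. The work goes in short steps, Python scripts to look and compute and a shell command to move; the robot and the scene stay as the last step left them, time stands still between calls to the robot, and variables do not carry over. Pictures are saved under pics/ and viewed, at most 14 in all, crops included, and the job is handed in when it is done.

```bash
ls; mkdir -p pics
cat > h.py <<'E'
import numpy as np, cv2
from scipy.spatial.transform import Rotation as R
from workcell import robot
def rot(q): return R.from_quat([q[1],q[2],q[3],q[0]])
def cloud(p):
    h,w=p["range_z"].shape; f=h/2/np.tan(np.radians(p["vfov"])/2)
    v,u=np.mgrid[:h,:w].astype(float); z=p["range_z"].astype(float)
    P=np.stack([(u-p["cx"])/f*z,(v-p["cy"])/f*z,z],-1)
    W=rot(p["orientation"]).apply(P.reshape(-1,3)).reshape(h,w,3)+np.array(p["position"])
    W[z==0]=np.nan
    return W
E
python3 - <<'E'
from h import *
for n in ("scene","top"):
    p=robot.camera(n); cv2.imwrite(f"pics/{n}0.png",cv2.resize(p["color"],None,fx=1.5,fy=1.5)); np.savez(f"{n}0.npz",c=p["color"],W=cloud(p))
    print(n,p["position"],p["orientation"],p["vfov"])
    W=cloud(p)
    for l in "stamp mould bar_a slab round_tray hex_tray bar_tray slab_tray tumbler".split():
        for d in robot.silhouettes(p,l)[:3]:
            m=d["mask"]; w=W[m]; w=w[~np.isnan(w[:,0])]
            if len(w)==0: continue
            top=w[w[:,2]>np.percentile(w[:,2],95)-.004]
            print(l,round(d["conf"],2),d["box"],"ztop",np.percentile(w[:,2],95).round(4),"mid",top.mean(0).round(3),"minrect",[np.round(x,3) for x in cv2.minAreaRect((top[:,:2]*1000).astype(np.float32))])
E
```

```text
pics
scene [0.74959569 0.3945524  0.89684737] [-0.07564332  0.30122581  0.91741605 -0.24877479] 52.05599062394527
stamp 0.65 [252.0, 160.7, 15.5, 24.3] ztop 0.1277 mid [0.453 0.003 0.126] minrect [array([452.458,   2.669]), array([22.494, 20.982]), np.float64(53.601)]
mould 0.97 [247.9, 167.8, 27.3, 28.3] ztop 0.0879 mid [0.453 0.016 0.086] minrect [array([452.406,  12.862]), array([47.317, 62.37 ]), np.float64(81.723)]
mould 0.91 [314.8, 181.1, 26.2, 30.2] ztop 0.0402 mid [0.325 0.119 0.038] minrect [array([323.793, 118.121]), array([63.734, 57.835]), np.float64(8.372)]
mould 0.56 [281.3, 207.8, 26.6, 27.6] ztop 0.0402 mid [0.438 0.125 0.039] minrect [array([438.569, 124.45 ]), array([58.143, 60.953]), np.float64(2.981)]
bar_a 0.51 [243.5, 178.5, 44.8, 22.1] ztop 0.0503 mid [0.438 0.02  0.049] minrect [array([444.59 ,  18.422]), array([ 15.772, 117.851]), np.float64(78.326)]
bar_a 0.48 [238.2, 174.7, 46.1, 20.0] ztop 0.0502 mid [ 0.456 -0.003  0.049] minrect [array([4.48207e+02, 4.26000e-01]), array([ 21.41 , 119.164]), np.float64(77.748)]
slab 0.75 [228.4, 171.8, 67.8, 38.7] ztop 0
[... 2224 characters left out ...]
04]), array([ 62.103, 149.377]), np.float64(77.954)]
round_tray 0.73 [212.1, 135.4, 17.6, 20.4] ztop 0.0137 mid [0.669 0.127 0.012] minrect [array([667.504, 126.316]), array([67.379, 65.646]), np.float64(2.811)]
hex_tray 0.57 [151.6, 196.4, 32.0, 33.2] ztop 0.0131 mid [0.445 0.282 0.011] minrect [array([445.275, 281.555]), array([ 95.921, 104.643]), np.float64(2.734)]
bar_tray 0.92 [283.6, 131.7, 37.0, 49.3] ztop 0.0134 mid [ 0.644 -0.138  0.012] minrect [array([ 648.758, -137.066]), array([151.83 ,  62.908]), np.float64(28.319)]
slab_tray 0.71 [321.0, 183.0, 34.2, 58.9] ztop 0.0126 mid [ 0.469 -0.259  0.011] minrect [array([ 471.931, -258.131]), array([182.52 ,  95.413]), np.float64(0.101)]
```

View pics/scene0.png

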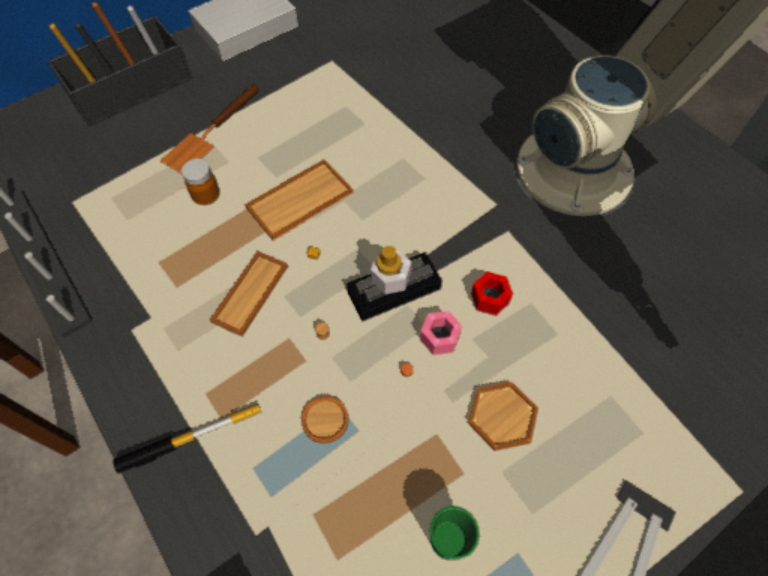

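View pics/top0.png

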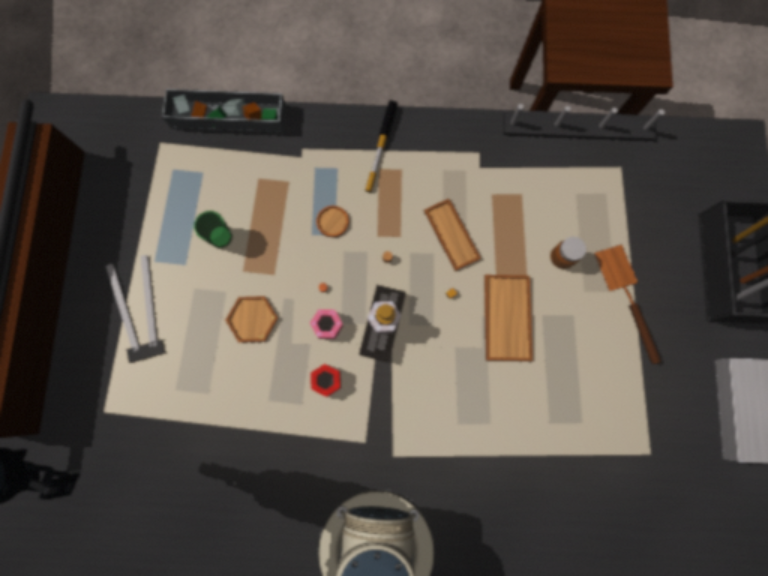

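Run:
```python
from h import *
s=np.load("scene0.npz");c=s["c"]
cv2.imwrite("pics/crop_stack.png",cv2.resize(c[150:260,190:350],None,fx=5,fy=5,interpolation=cv2.INTER_CUBIC))
st=robot.read_state(); print(st)
```

```text
{'clock': 1.0, 'joint_positions': array([ 1.55157919e+00,  2.55075694e-01,  1.08220455e-01,  7.37010329e-06,
       -1.42390714e+00, -2.84597300e-01]), 'qvel': array([ 0.00050408, -0.00057128,  0.00040225,  0.00088122,  0.00112284,
       -0.00045673]), 'tau': array([-2.63119859e-03, -3.86394632e+01,  2.38065505e+01,  5.36834791e+00,
       -6.26162000e-04,  9.68875497e-06]), 'ee_pos': array([0.16451786, 0.52481616, 0.23130522]), 'ee_rot': array([-1.73055475e-05,  9.88484350e-01, -1.51323130e-01,  1.36785901e-06]), 'wrist_force': array([-0.52155272, -0.5562705 , -0.27659681]), 'ft_torque': array([-0.05841052,  0.03855238, -0.01816763]), 'grasp_force': 0.0, 'width': 1.0009703813524813}
```

View pics/crop_stack.png

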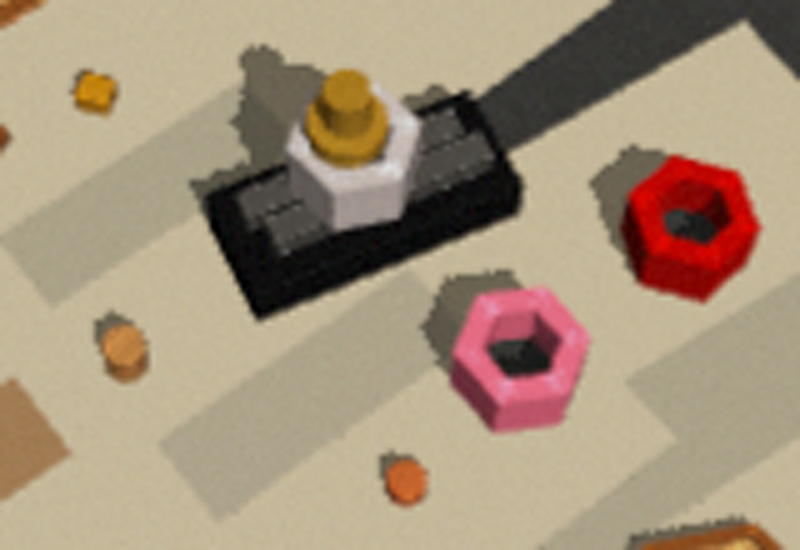

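The scene view shows the stack at about (393,280) in the picture. The brass stamp is at (388,260), on the silver mould. There are three mould-shaped things: silver in the stack (393,275), pink (440,332) and red (492,293). The enlarged crop confirms that the silver one under the stamp is meant, because it is aluminium-coloured and second in the stack. The trays are round (325,418), hexagonal (503,414), bar (249,293) and slab (299,199). The tumbler is at (454,532).

```bash
cat >> h.py <<'E'
def sel(W,c,r,z0,z1):
    P=W.reshape(-1,3); P=P[~np.isnan(P[:,0])]
    return P[(np.hypot(P[:,0]-c[0],P[:,1]-c[1])<r)&(P[:,2]>z0)&(P[:,2]<z1)]
def rect(P):
    (cx,cy),(w,h),a=cv2.minAreaRect((P[:,:2]*1000).astype(np.float32))
    if w<h: a-=90; w,h=h,w
    return "c %.1f %.1f  size %.1f %.1f  long-axis deg %.1f  z med %.1f n%d"%(cx,cy,w,h,a,np.median(P[:,2])*1000,len(P))
def hexfit(P):
    X=P[:,:2]*1000; best=None
    for t in np.radians(np.arange(0,60,.5)):
        D=np.array([[np.cos(t+k*np.pi/3),np.sin(t+k*np.pi/3)] for k in range(3)]); q=X@D.T
        hi=np.percentile(q,99.5,axis=0); lo=np.percentile(q,.5,axis=0); s=(hi-lo).sum()
        if best is None or s<best[0]: best=(s,np.degrees(t),np.linalg.lstsq(D,(hi+lo)/2,rcond=None)[0],hi-lo)
    return "flat-normal deg %.1f c %s widths %s z %.1f n%d"%(best[1],best[2].round(1),best[3].round(1),np.median(P[:,2])*1000,len(P))
E
python3 - <<'E'
from h import *
for n in ("scene","top"):
    W=np.load(n+"0.npz")["W"]; print(n)
    print(" stem",rect(sel(W,(.4525,0),.03,.118,.14)))
    print(" mould",hexfit(sel(W,(.4525,0.0),.045,.08,.0915)))
    print(" slab",rect(sel(W,(.4455,.006),.09,.028,.038)))
    print(" bars",rect(sel(W,(.4455,.006),.08,.044,.053)))
    print(" round",rect(sel(W,(.6675,.126),.045,.0085,.016)))
    print(" hex",hexfit(sel(W,(.445,.2825),.06,.0085,.016)))
    print(" bart",rect(sel(W,(.6485,-.136),.09,.0085,.016)))
    print(" slabt",rect(sel(W,(.4715,-.257),.12,.0085,.016)))
E
```

```text
scene
 stem c 452.8 3.0  size 23.3 21.0  long-axis deg 52.8  z med 125.8 n85
 mould flat-normal deg 7.5 c [450.9   5.6] widths [58.7 58.3 57.8] z 86.1 n245
 slab c 450.1 31.9  size 150.3 115.0  long-axis deg -11.5  z med 32.3 n583
 bars c 446.4 13.5  size 128.1 46.4  long-axis deg -12.1  z med 48.3 n303
 round c 667.9 126.0  size 70.6 68.7  long-axis deg 55.8  z med 10.5 n288
 hex flat-normal deg 5.5 c [444.1 283.7] widths [96.8 95.8 95.4] z 10.4 n517
 bart c 648.5 -135.1  size 153.3 64.2  long-axis deg 28.0  z med 10.8 n437
 slabt c 471.0 -255.3  size 182.8 100.3  long-axis deg 0.6  z med 10.5 n483
top
 stem c 452.7 -0.6  size 21.4 19.9  long-axis deg 2.2  z med 126.5 n55
 mould flat-normal deg 5.5 c [450.8   2.9] widths [57.4 56.9 57.5] z 86.1 n186
 slab c 451.3 31.7  size 150.2 116.6  long-axis deg -11.9  z med 32.4 n433
 bars c 445.8 7.4  size 122.9 50.9  long-axis deg -5.0  z med 48.3 n190
 round c 666.8 124.4  size 69.2 69.2  long-axis deg -0.3  z med 10.7 n155
 hex flat-normal deg 5.0 c [444.7 281.4] widths [95.9 96.4 95.6] z 10.4 n332
 bart c 645.8 -130.7  size 152.4 88.5  long-axis deg 28.1  z med 10.7 n328
 slabt c 470.6 -227.5  size 182.4 157.8  long-axis deg 1.4  z med 10.5 n506
```

```bash
cat >> h.py <<'E'
def to(x,y,z,a=None):
    s=robot.read_state(); r=rot(s["ee_rot"]); X=r.as_matrix()[:,0]; a0=np.arctan2(X[1],X[0])
    a1=a0 if a is None else np.radians(a)
    tgt=R.from_matrix(np.array([[np.cos(a1),np.sin(a1),0],[np.sin(a1),-np.cos(a1),0],[0,0,-1]]))
    d=np.linalg.norm(np.array([x,y,z])-s["ee_pos"])
    print("d",r.inv().apply(np.array([x,y,z])-s["ee_pos"]).round(4),"rv",(r.inv()*tgt).as_rotvec().round(4),"yaw0 %.1f rows %.1f"%(np.degrees(a0),d/.0625),"pos",s["ee_pos"].round(4),"t",s["clock"])
E
python3 -c "
from h import *
to(.4528,.001,.19)"
```

```text
d [0.4318 0.4136 0.0413] rv [-0.  0. -0.] yaw0 -17.4 rows 9.6 pos [0.1645 0.5248 0.2313] t 1.0
```

```bash
python3 -m crank '0.0432 0.0414 0.004 0 0 0; 0.0864 0.0827 0.008 0 0 0; 0.13 0.124 0.012 0 0 0; 0.173 0.165 0.016 0 0 0; 0.216 0.207 0.02 0 0 0; 0.259 0.248 0.025 0 0 0; 0.302 0.29 0.029 0 0 0; 0.345 0.331 0.033 0 0 0; 0.389 0.372 0.037 0 0 0; 0.432 0.414 0.041 0 0 0' 0.7
python3 -m crank '0 0 0 0 0 0; 0 0 0 0 0 0; 0 0 0 0 0 0'
python3 - <<'E'
from h import *
to(.4528,.001,.102)
p=robot.camera("wrist"); print(p["position"],p["orientation"],p["vfov"],p["cx"],p["cy"])
cv2.imwrite("pics/w1.png",cv2.resize(p["color"],None,fx=1.5,fy=1.5))
import pickle; pickle.dump(p,open("w1.pkl","wb"))
for l in ("stamp","mould","slab","bar_a"):
    for d in robot.silhouettes(p,l)[:2]: print(l,d["conf"],d["box"])
E
```

```text
clock: 2.25
ee_pos: [0.4537, -0.0014, 0.1905]
ee_rot: [-0.0, 0.988, -0.151, 0.001]
wrist_force: [1.4, 1.2, 0.8]
width: 0.702
grasp_force: 0.0
clock: 2.62
ee_pos: [0.4527, 0.0016, 0.1906]
ee_rot: [-0.0, 0.989, -0.15, 0.0]
wrist_force: [0.2, 0.2, 0.8]
width: 0.697
grasp_force: 0.0
d [0.0003 0.0006 0.0886] rv [-0.0005 -0.0004  0.    ] yaw0 -17.3 rows 1.4 pos [0.4527 0.0016 0.1906] t 2.625
[ 0.52131032 -0.02060847  0.33232997] [-0.08444839 -0.58673899  0.79704982  0.1154011 ] 65.70646984690485 259.0638663181007 192.9560947008193
stamp 0.9 [237.6, 169.5, 47.8, 53.0]
mould 0.77 [135.9, 188.0, 56.0, 59.5]
mould 0.69 [192.2, 269.6, 39.5, 54.6]
slab 0.84 [218.2, 113.1, 74.6, 138.7]
bar_a 0.89 [231.4, 134.0, 28.8, 113.1]
bar_a 0.89 [249.4, 125.9, 30.6, 116.8]
```

View pics/w1.png

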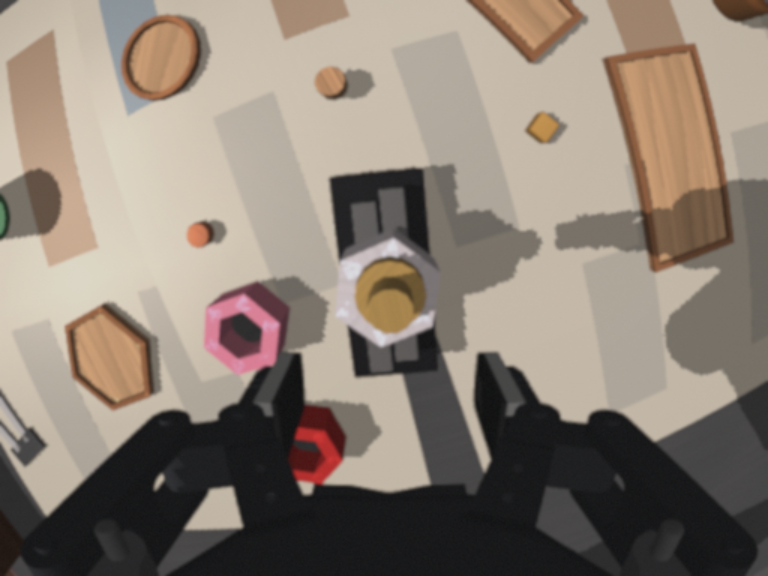

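The wrist view shows the stamp and silver mould at (388,290), midway between the open fingers laterally. The bars and slab lie underneath, and pink (245,328) and red (315,445) stand aside.

```bash
cat >> h.py <<'E'
def fcloud(p):
    h,w=p["range_z"].shape; f=h/2/np.tan(np.radians(p["vfov"])/2)
    v,u=np.mgrid[:h,:w].astype(float); z=p["range_z"].astype(float); x=u-p["cx"]; y=v-p["cy"]; r=np.hypot(x,y)+1e-9
    t=np.tan(np.minimum(r/f,1.4)); W=rot(p["orientation"]).apply(np.stack([x/r*t*z,y/r*t*z,z],-1).reshape(-1,3)).reshape(h,w,3)+np.array(p["position"])
    W[z==0]=np.nan; return W
E
python3 - <<'E'
from h import *
import pickle; W=fcloud(pickle.load(open("w1.pkl","rb")))
print(" stem",rect(sel(W,(.4525,0),.03,.118,.14)))
print(" foot",rect(sel(W,(.4525,0),.03,.096,.104)))
print(" mould",hexfit(sel(W,(.4525,0.0),.045,.08,.0915)))
print(" slab",rect(sel(W,(.4455,.006),.083,.028,.038)))
print(" bars",rect(sel(W,(.4455,.006),.08,.044,.053)))
print(" hex",hexfit(sel(W,(.445,.2825),.06,.0085,.016)))
print(" slabt",rect(sel(W,(.4715,-.257),.12,.0085,.016)))
to(.4528,.001,.102)
E
```

```text
stem c 452.5 -0.0  size 23.3 23.1  long-axis deg -15.9  z med 125.0 n815
 foot c 454.3 -0.7  size 38.7 35.6  long-axis deg 73.7  z med 99.1 n855
 mould flat-normal deg 6.0 c [449.6   3.2] widths [57.4 56.9 57.3] z 85.2 n1786
 slab c 449.4 29.1  size 150.4 111.8  long-axis deg -11.9  z med 31.2 n2992
 bars c 443.5 -0.3  size 125.9 53.7  long-axis deg -8.1  z med 47.2 n1441
 hex flat-normal deg 4.5 c [443.2 281.9] widths [95.6 96.1 97.5] z 10.3 n741
 slabt c 469.1 -226.2  size 182.9 161.7  long-axis deg 1.1  z med 10.0 n1649
d [0.0001 0.0003 0.0885] rv [-0.0003 -0.0003  0.    ] yaw0 -17.3 rows 1.4 pos [0.4528 0.0013 0.1905] t 2.875
```

```bash
python3 -m crank '0 0.001 0.03 0 0 0; 0 0.001 0.06 0 0 0; 0 0.001 0.08 0 0 0; 0 0.001 0.0885 0 0 0; 0 0.001 0.0885 0 0 0'
python3 -m crank '0 0 0 0 0 0; 0 0 0 0 0 0; 0 0 0 0 0 0; 0 0 0 0 0 0; 0 0 0 0 0 0; 0 0 0 0 0 0' 0.0 40
```

```text
clock: 3.5
ee_pos: [0.4526, -0.0003, 0.1018]
ee_rot: [0.0, 0.989, -0.151, -0.0]
wrist_force: [0.6, 0.6, 0.7]
width: 0.699
grasp_force: 0.0
clock: 4.25
ee_pos: [0.4533, -0.0, 0.1027]
ee_rot: [-0.001, 0.989, -0.151, 0.001]
wrist_force: [-2.1, 2.0, 5.5]
width: 0.266
grasp_force: 39.2
```

```bash
python3 -m crank '0 0 -0.02 0 0 0; 0 0 -0.05 0 0 0; 0 0 -0.07 0 0 0; 0 0 -0.07 0 0 0'
python3 - <<'E'
from h import *
to(.6673,.1258,.045)
E
```

```text
clock: 4.75
ee_pos: [0.453, -0.0003, 0.1723]
ee_rot: [-0.0, 0.988, -0.151, 0.001]
wrist_force: [0.6, -0.1, -3.4]
width: 0.267
grasp_force: 39.5
d [ 0.1666 -0.1843  0.1278] rv [-0.0011 -0.0014  0.    ] yaw0 -17.4 rows 4.5 pos [ 4.530e-01 -3.000e-04  1.723e-01] t 4.75
```

```bash
python3 -m crank '0.034 -0.037 0 0 0 0; 0.067 -0.074 0 0 0 0; 0.1 -0.111 0.01 0 0 0; 0.133 -0.147 0.03 0 0 0; 0.15 -0.166 0.06 0 0 0; 0.1665 -0.184 0.09 0 0 0; 0.1665 -0.184 0.12 0 0 0; 0.1665 -0.184 0.128 0 0 0; 0.1665 -0.184 0.128 0 0 0;  0.1665 -0.184 0.128 0 0 0'
python3 - <<'E'
from h import *
to(.6673,.1258,.023)
p=robot.camera("wrist");W=fcloud(p)
cv2.imwrite("pics/w2.png",p["color"][60:384,60:460])
E
```

```text
clock: 6.0
ee_pos: [0.6673, 0.1254, 0.0454]
ee_rot: [-0.0, 0.988, -0.151, 0.001]
wrist_force: [0.7, 0.1, -3.4]
width: 0.27
grasp_force: 39.7
d [-0.0001 -0.0004  0.0224] rv [-0.0013 -0.0022  0.    ] yaw0 -17.4 rows 0.4 pos [0.6673 0.1254 0.0454] t 6.0
```

View pics/w2.png

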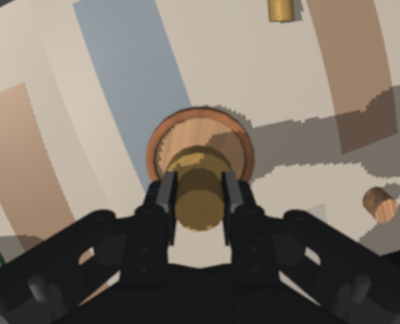

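The stamp at (200,185) hangs upright and centred over the round tray at (200,155).

```bash
python3 -m crank '0 0 0.01 0 0 0; 0 0 0.017 0 0 0; 0 0 0.02 0 0 0; 0 0 0.0215 0 0 0; 0 0 0.0225 0 0 0; 0 0 0.0225 0 0 0'
```

```text
clock: 6.8
ee_pos: [0.6664, 0.1253, 0.0228]
ee_rot: [0.0, 0.989, -0.151, 0.0]
wrist_force: [-5.2, -0.1, 6.3]
width: 0.264
grasp_force: 40.6
```

```bash
python3 -m crank '0 0 0 0 0 0; 0 0 0 0 0 0; 0 0 0 0 0 0; 0 0 0 0 0 0' 0.6
python3 -m crank '0 0 -0.03 0 0 0; 0 0 -0.08 0 0 0; 0 0 -0.13 0 0 0; 0 0 -0.15 0 0 0; 0 0 -0.15 0 0 0' 0.98
python3 - <<'E'
from h import *
for n,f in (("scene",cloud),("wrist",fcloud)):
    p=robot.camera(n);W=f(p)
    print(n," stem",rect(sel(W,(.667,.126),.03,.04,.06)))
    if n=="scene": print(" mould",hexfit(sel(W,(.4505,0.004),.045,.08,.0915)))
to(.4505,.004,.14,-24)
E
```

```text
clock: 7.3
ee_pos: [0.6666, 0.1254, 0.0212]
ee_rot: [0.0, 0.988, -0.151, 0.0]
wrist_force: [0.3, 0.2, -0.2]
width: 0.601
grasp_force: 0.0
clock: 7.92
ee_pos: [0.6675, 0.1256, 0.1735]
ee_rot: [-0.001, 0.988, -0.151, 0.002]
wrist_force: [-0.5, -0.4, -0.5]
width: 0.982
grasp_force: 0.0
scene  stem c 665.7 139.4  size 0.0 0.0  long-axis deg 0.0  z med 40.4 n1Traceback (most recent call last):
  File "<stdin>", line 5, in <module>
  File "h.py", line 23, in hexfit
    hi=np.percentile(q,99.5,axis=0); lo=np.percentile(q,.5,axis=0); s=(hi-lo).sum()
    return _quantile_unchecked(
        a, q, axis, out, overwrite_input, method, keepdims, weights)
    return _ureduce(a,
                    func=_quantile_ureduce_func,
    ...<5 lines>...
                    overwrite_input=overwrite_input,
                    method=method)
    r = func(a, **kwargs)
    result = _quantile(arr,
                       quantiles=q,
    ...<2 lines>...
                       out=out,
                       weights=wgt)
    slices_having_nans = np.isnan(arr[-1, ...])
                                  ~~~^^^^^^^^^
IndexError: index -1 is out of bounds for axis 0 with size 0
```

Scene is occluded by the arm; move back over the mould, then check.

Run:
```python
from h import *
p=robot.camera("wrist");W=fcloud(p)
print(" stem",rect(sel(W,(.667,.126),.03,.04,.06)))
print(" rim",rect(sel(W,(.667,.126),.045,.0085,.013)))
to(.4505,.003,.16,-24)
```

```text
stem c 665.5 124.5  size 23.1 22.6  long-axis deg -17.0  z med 45.1 n500
 rim c 666.9 124.6  size 70.0 69.5  long-axis deg -44.9  z med 10.0 n1022
d [-0.169   0.1812  0.0105] rv [0.0006 0.0015 0.115 ] yaw0 -17.4 rows 4.0 pos [0.666  0.1254 0.1701] t 8.025
```

```bash
python3 -m crank '-0.034 0.036 0 0 0 0.03; -0.068 0.072 0 0 0 0.06; -0.101 0.109 0 0 0 0.09; -0.135 0.145 0 0 0 0.115; -0.169 0.181 0.01 0 0 0.115; -0.169 0.181 0.01 0 0 0.115; -0.169 0.181 0.01 0 0 0.115'
python3 - <<'E'
from h import *
p=robot.camera("wrist");W=fcloud(p)
print(" mould",hexfit(sel(W,(.4505,0.003),.045,.08,.0915)))
print(" bars",rect(sel(W,(.4455,.006),.065,.044,.053)))
p=robot.camera("scene");W=cloud(p)
print(" mould",hexfit(sel(W,(.4505,0.003),.045,.08,.0915)))
to(.4505,.003,.09,-24)
E
```

```text
clock: 8.9
ee_pos: [0.4512, 0.0032, 0.1608]
ee_rot: [0.0, 0.978, -0.208, -0.0]
wrist_force: [-0.4, -0.1, -0.4]
width: 0.981
grasp_force: 0.0
 mould flat-normal deg 6.0 c [449.7   3.1] widths [57.1 57.  57.2] z 85.1 n3128
 bars c 443.7 -0.4  size 125.5 55.0  long-axis deg -7.3  z med 47.2 n1725
 mould flat-normal deg 8.5 c [451.    5.4] widths [57.7 59.5 57.7] z 85.8 n274
d [-0.001   0.0011  0.071 ] rv [0.0003 0.0002 0.0004] yaw0 -24.0 rows 1.1 pos [0.4519 0.0036 0.161 ] t 9.0
```

```bash
python3 -m crank '-0.001 0.001 0.03 0 0 0; -0.001 0.001 0.06 0 0 0; -0.001 0.001 0.08 0 0 0; -0.001 0.001 0.095 0 0 0; -0.001 0.001 0.105 0 0 0; -0.001 0.001 0.105 0 0 0'
python3 -m crank '0 0 0 0 0 0; 0 0 0 0 0 0; 0 0 0 0 0 0; 0 0 0 0 0 0; 0 0 0 0 0 0' 0.0 50
```

```text
clock: 9.75
ee_pos: [0.4498, 0.0028, 0.0556]
ee_rot: [0.0, 0.978, -0.208, -0.001]
wrist_force: [0.2, -0.5, 0.4]
width: 0.979
grasp_force: 0.0
clock: 10.38
ee_pos: [0.4507, 0.003, 0.0572]
ee_rot: [-0.001, 0.978, -0.208, 0.001]
wrist_force: [-0.5, 0.7, 6.6]
width: 0.669
grasp_force: 54.6
```

```bash
python3 -m crank '0 0 -0.005 0 0 0; 0 0 -0.02 0 0 0; 0 0 -0.05 0 0 0; 0 0 -0.075 0 0 0; 0 0 -0.075 0 0 0'
python3 - <<'E'
from h import *
to(.4445,.2825,.05,-24)
p=robot.camera("wrist");W=fcloud(p)
print(" mould",hexfit(sel(W,(.4505,0.003),.045,.15,.175)))
E
```

```text
clock: 11.0
ee_pos: [0.4503, 0.0029, 0.1323]
ee_rot: [-0.001, 0.978, -0.208, 0.001]
wrist_force: [0.3, 0.1, -3.7]
width: 0.668
grasp_force: 54.6
d [-0.1192 -0.2529  0.0826] rv [-0.0019 -0.0018 -0.0001] yaw0 -24.0 rows 4.7 pos [0.4503 0.0029 0.1323] t 11.0
 mould flat-normal deg 6.0 c [449.8   2.3] widths [57.5 81.1 57.7] z 160.2 n11670
```

```bash
python3 -m crank '-0.02 -0.042 0 0 0 0; -0.04 -0.085 0 0 0 0; -0.06 -0.127 0 0 0 0; -0.08 -0.17 0 0 0 0; -0.1 -0.212 0.01 0 0 0; -0.119 -0.253 0.03 0 0 0; -0.119 -0.253 0.06 0 0 0; -0.119 -0.253 0.083 0 0 0; -0.119 -0.253 0.083 0 0 0'
python3 - <<'E'
from h import *
to(.4445,.2825,.015,-24)
p=robot.camera("wrist");cv2.imwrite("pics/w3.png",p["color"])
E
```

```text
clock: 12.18
ee_pos: [0.4416, 0.2801, 0.0448]
ee_rot: [0.003, 0.978, -0.208, -0.002]
wrist_force: [0.7, 0.0, -3.0]
width: 0.668
grasp_force: 55.0
d [ 0.0018 -0.0036  0.0298] rv [ 0.0075  0.0032 -0.0004] yaw0 -24.0 rows 0.5 pos [0.4416 0.2801 0.0448] t 12.175
```

View pics/w3.png

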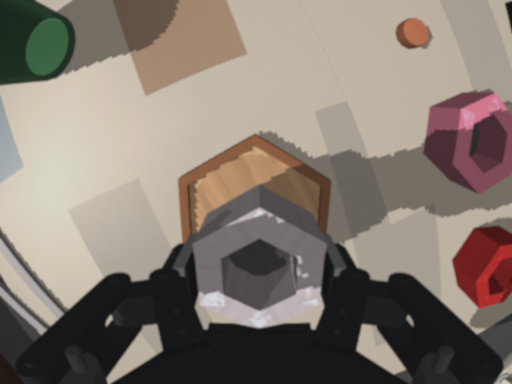

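The mould at (260,255) is held level over the hexagonal tray, whose centre is about (255,215). The arm was still settling, so I hold and re-read.

```bash
python3 -m crank '0 0 0 0 0 0; 0 0 0 0 0 0; 0 0 0 0 0 0'
python3 - <<'E'
from h import *
to(.4445,.2825,.014,-24)
E
```

```text
clock: 12.6
ee_pos: [0.4442, 0.2824, 0.0489]
ee_rot: [-0.001, 0.978, -0.208, 0.0]
wrist_force: [0.7, -0.5, -3.1]
width: 0.668
grasp_force: 55.1
d [ 0.0002 -0.0002  0.0349] rv [-0.0013 -0.0003 -0.0001] yaw0 -24.0 rows 0.6 pos [0.4442 0.2824 0.0489] t 12.6
```

```bash
python3 -m crank '0 0 0.015 0 0 0; 0 0 0.025 0 0 0; 0 0 0.03 0 0 0; 0 0 0.032 0 0 0; 0 0 0.034 0 0 0; 0 0 0.035 0 0 0; 0 0 0.035 0 0 0'
```

```text
clock: 13.48
ee_pos: [0.444, 0.2822, 0.0152]
ee_rot: [-0.0, 0.978, -0.208, 0.0]
wrist_force: [-5.5, -2.9, 11.0]
width: 0.67
grasp_force: 57.0
```

Contact. Release and back off.

```bash
python3 -m crank '0 0 0 0 0 0; 0 0 0 0 0 0; 0 0 0 0 0 0; 0 0 0 0 0 0' 0.95
python3 -m crank '0 0 -0.03 0 0 0; 0 0 -0.08 0 0 0; 0 0 -0.13 0 0 0; 0 0 -0.16 0 0 0; 0 0 -0.16 0 0 0'
python3 - <<'E'
from h import *
p=robot.camera("wrist");W=fcloud(p)
print(" mould",hexfit(sel(W,(.4445,.2825),.045,.036,.05)))
print(" hex",hexfit(sel(W,(.4445,.2825),.06,.0085,.013)))
to(.4455,.004,.16,-12)
E
```

```text
clock: 13.98
ee_pos: [0.444, 0.2823, 0.0132]
ee_rot: [0.0, 0.978, -0.208, 0.0]
wrist_force: [0.3, 0.5, -0.1]
width: 0.951
grasp_force: 0.0
clock: 14.6
ee_pos: [0.4452, 0.2833, 0.1761]
ee_rot: [-0.002, 0.978, -0.208, 0.002]
wrist_force: [0.7, 0.6, -1.3]
width: 0.949
grasp_force: 0.0
 mould flat-normal deg 5.0 c [443.1 282. ] widths [57.2 56.4 56.9] z 43.1 n2094
 hex flat-normal deg 5.5 c [443.7 282.1] widths [95.5 95.5 95.1] z 10.3 n1991
d [0.1145 0.2541 0.0136] rv [-0.0022 -0.0007 -0.2094] yaw0 -24.0 rows 4.5 pos [0.4442 0.2826 0.1741] t 14.65
```

Mould is flat in the hex tray (top 43–44 mm). Now the bars.

```bash
python3 -m crank '0.023 0.051 0 0 0 -0.04; 0.046 0.102 0 0 0 -0.08; 0.069 0.152 0 0 0 -0.12; 0.092 0.203 0 0 0 -0.17; 0.1145 0.254 0.01 0 0 -0.209; 0.1145 0.254 0.014 0 0 -0.209; 0.1145 0.254 0.014 0 0 -0.209; 0.1145 0.254 0.014 0 0 -0.209'
python3 - <<'E'
from h import *
for n,f in (("wrist",fcloud),("top",cloud),("scene",cloud)):
    p=robot.camera(n);W=f(p); M=sel(W,(.4455,.006),.066,.042,.053); print(n,"bars",rect(M))
    t=np.radians(-12); q=(M[:,:2]-[.4455,.006])@np.array([[np.cos(t),-np.sin(t)],[np.sin(t),np.cos(t)]])*1000
    print("  along",np.percentile(q[:,0],[1,99]).round(1),"across",np.percentile(q[:,1],[1,99]).round(1))
    S=sel(W,(.4455,.006),.083,.028,.036);print("  slab",rect(S))
    if n=="wrist": cv2.imwrite("pics/w4.png",p["color"])
to(.4455,.004,.04,-12)
E
```

```text
clock: 15.65
ee_pos: [0.4453, 0.0044, 0.159]
ee_rot: [0.0, 0.995, -0.104, -0.0]
wrist_force: [-0.1, -0.0, 1.0]
width: 0.948
grasp_force: 0.0
wrist bars c 444.4 5.3  size 126.6 34.8  long-axis deg -11.6  z med 47.1 n4515
  along [-61.4  60.8] across [-17.5  16.1]
  slab c 449.5 29.1  size 149.7 111.8  long-axis deg -11.9  z med 31.2 n5513
top bars c 414.3 12.1  size 62.6 34.2  long-axis deg -11.2  z med 48.3 n201
  along [-61.8  -1.3] across [-17.4  16.6]
  slab c 415.3 12.0  size 88.0 63.3  long-axis deg -11.9  z med 32.3 n291
scene bars c 445.4 7.2  size 127.7 37.3  long-axis deg -12.0  z med 47.9 n617
  along [-60.8  61.8] across [-15.6  19.2]
  slab c 445.5 7.4  size 150.4 66.0  long-axis deg -12.3  z med 32.2 n646
d [0.0002 0.0004 0.1193] rv [-0.0001 -0.0001  0.0012] yaw0 -11.9 rows 1.9 pos [0.4454 0.0045 0.1593] t 15.8
```

View pics/w4.png

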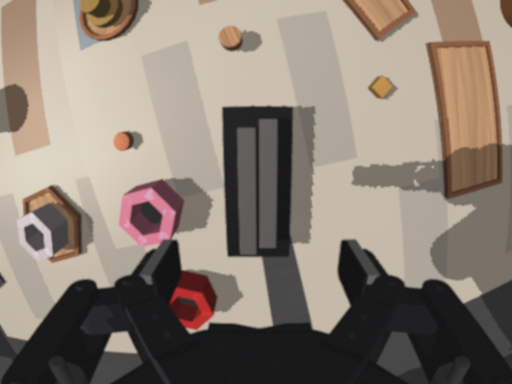

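The bars lie at (247,190) and (268,185), parallel but staggered by about 6 mm. They are clear of the mould and stamp, which are seen standing in their trays.

```bash
python3 -m crank '0 -0.001 0.03 0 0 0; 0 -0.001 0.06 0 0 0; 0 -0.001 0.09 0 0 0; 0 -0.001 0.11 0 0 0; 0 -0.001 0.121 0 0 0; 0 -0.001 0.121 0 0 0; 0 -0.001 0.121 0 0 0' 0.6
python3 -m crank '0 0 0 0 0 0; 0 0 0 0 0 0; 0 0 0 0 0 0; 0 0 0 0 0 0; 0 0 0 0 0 0' 0.0 50
```

```text
clock: 16.68
ee_pos: [0.4462, 0.0049, 0.0391]
ee_rot: [-0.0, 0.995, -0.104, 0.001]
wrist_force: [0.6, -0.4, 0.5]
width: 0.601
grasp_force: 0.0
clock: 17.3
ee_pos: [0.4462, 0.0048, 0.0394]
ee_rot: [-0.0, 0.995, -0.105, 0.001]
wrist_force: [-1.3, 1.3, 5.6]
width: 0.355
grasp_force: 50.0
```

```bash
python3 -m crank '0 0 -0.005 0 0 0; 0 0 -0.02 0 0 0; 0 0 -0.05 0 0 0; 0 0 -0.07 0 0 0; 0 0 -0.07 0 0 0; 0 0 -0.07 0 0 0'
python3 - <<'E'
from h import *
p=robot.camera("wrist");W=fcloud(p); s=robot.read_state(); z=s["ee_pos"][2]
print(z,rect(sel(W,s["ee_pos"],.068,z+.001,z+.013)),s["width"],s["grasp_force"]); cv2.imwrite("pics/w5.png",p["color"])
to(.6480,-.1355,.045,28)
E
```

```text
clock: 18.05
ee_pos: [0.4447, 0.0045, 0.1074]
ee_rot: [0.0, 0.994, -0.105, -0.001]
wrist_force: [0.8, 0.9, -0.8]
width: 0.354
grasp_force: 49.8
0.1072297393590312 c 450.2 2.4  size 109.6 55.8  long-axis deg 1.2  z med 115.1 n12139 0.3573646441406084 49.789549112319946
d [0.2282 0.0944 0.0619] rv [ 0.      0.0021 -0.6988] yaw0 -12.0 rows 4.1 pos [0.4446 0.0044 0.1072] t 18.1
```

View pics/w5.png

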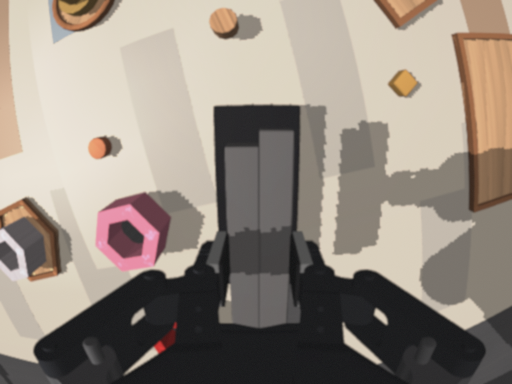

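Both bars are held together side by side (240,220)/(275,215), level and with a small stagger. The slab is left on the table.

```bash
python3 -m crank '0.04 0.016 -0.02 0 0 -0.1; 0.08 0.033 -0.03 0 0 -0.22; 0.12 0.05 -0.03 0 0 -0.34; 0.16 0.066 -0.03 0 0 -0.46; 0.2 0.083 -0.02 0 0 -0.58; 0.228 0.0945 0 0 0 -0.699; 0.228 0.0945 0.01 0 0 -0.699; 0.228 0.0945 0.01 0 0 -0.699; 0.228 0.0945 0.01 0 0 -0.699'
python3 - <<'E'
from h import *
p=robot.camera("wrist");W=fcloud(p); cv2.imwrite("pics/w6.png",p["color"])
print("bart",rect(sel(W,(.6485,-.136),.088,.0085,.0135)))
p=robot.camera("scene");W=cloud(p);print("bart",rect(sel(W,(.6485,-.136),.085,.0085,.0135)))
to(.6483,-.1358,.04,28)
E
```

```text
clock: 19.23
ee_pos: [0.6487, -0.1349, 0.0991]
ee_rot: [0.0, 0.97, 0.242, 0.0]
wrist_force: [-1.0, -0.2, -0.4]
width: 0.356
grasp_force: 49.9
bart c 669.0 -125.5  size 103.3 62.4  long-axis deg 27.9  z med 10.2 n1885
bart c 648.4 -134.2  size 154.2 63.3  long-axis deg 27.7  z med 10.7 n307
d [-0.0011  0.0005  0.0596] rv [ 0.001  -0.0016  0.0009] yaw0 28.1 rows 1.0 pos [ 0.6489 -0.1349  0.0996] t 19.325
```

View pics/w6.png

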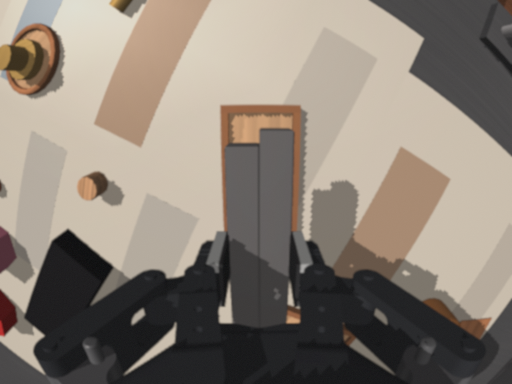

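The bars at (243,230)/(276,220) are aligned and centred over the long tray (260,200).

```bash
python3 -m crank '-0.001 0.0005 0.03 0 0 0; -0.001 0.0005 0.06 0 0 0; -0.001 0.0005 0.075 0 0 0; -0.001 0.0005 0.082 0 0 0; -0.001 0.0005 0.084 0 0 0; -0.001 0.0005 0.0855 0 0 0; -0.001 0.0005 0.0865 0 0 0; -0.001 0.0005 0.0865 0 0 0'
```

```text
clock: 20.32
ee_pos: [0.6488, -0.1363, 0.0134]
ee_rot: [0.0, 0.97, 0.242, 0.001]
wrist_force: [-1.9, 1.3, 6.6]
width: 0.352
grasp_force: 50.8
```

```bash
python3 -m crank '0 0 0 0 0 0; 0 0 0 0 0 0; 0 0 0 0 0 0; 0 0 0 0 0 0' 0.55
python3 -m crank '0 0 -0.03 0 0 0; 0 0 -0.07 0 0 0; 0 0 -0.12 0 0 0; 0 0 -0.15 0 0 0; 0 0 -0.15 0 0 0; 0 0 -0.15 0 0 0' 0.98
python3 - <<'E'
from h import *
p=robot.camera("wrist");W=fcloud(p); cv2.imwrite("pics/w7.png",p["color"])
print("bars",rect(sel(W,(.6485,-.136),.075,.016,.027)))
print("bart",rect(sel(W,(.6485,-.136),.085,.0085,.0135)))
p=robot.camera("scene");W=cloud(p);print("slab",rect(sel(W,(.4455,.006),.09,.0285,.038)))
to(.4452,.006,.15,-12)
E
```

```text
clock: 20.82
ee_pos: [0.6481, -0.1363, 0.0116]
ee_rot: [-0.0, 0.97, 0.242, -0.0]
wrist_force: [-0.2, 0.1, 0.8]
width: 0.548
grasp_force: 0.0
clock: 21.58
ee_pos: [0.6477, -0.136, 0.1609]
ee_rot: [-0.0, 0.97, 0.242, -0.001]
wrist_force: [-0.8, 0.6, -0.8]
width: 0.976
grasp_force: 0.0
bars c 647.6 -137.9  size 127.3 32.2  long-axis deg 27.9  z med 21.1 n3779
bart c 647.7 -136.8  size 151.3 62.1  long-axis deg 28.0  z med 10.1 n2216
slab c 450.6 32.9  size 149.8 117.4  long-axis deg -11.4  z med 32.1 n1321
d [-0.1117 -0.2204  0.0108] rv [-0.0007  0.0027  0.6985] yaw0 28.0 rows 4.0 pos [ 0.6474 -0.1361  0.1602] t 21.675
```

View pics/w7.png

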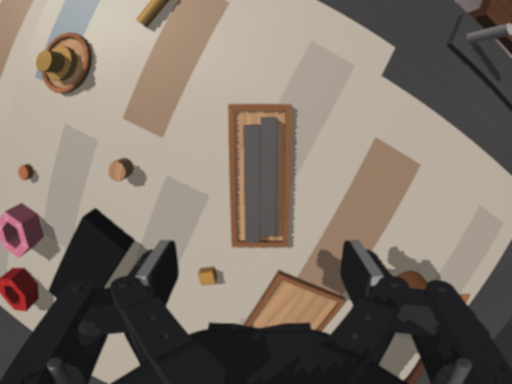

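The bars lie flat as a pair at (253,180)/(270,180) inside the long tray, with margin on all sides. Now the slab.

```bash
python3 -m crank '-0.02 -0.044 0 0 0 0.12; -0.04 -0.088 0 0 0 0.25; -0.06 -0.132 0 0 0 0.38; -0.08 -0.176 0 0 0 0.51; -0.1 -0.2 0 0 0 0.62; -0.1115 -0.22 0.01 0 0 0.6985; -0.1115 -0.22 0.01 0 0 0.6985; -0.1115 -0.22 0.01 0 0 0.6985; -0.1115 -0.22 0.01 0 0 0.6985'
python3 - <<'E'
from h import *
for n,f in (("wrist",fcloud),("scene",cloud)):
    p=robot.camera(n);W=f(p); print(n,"slab",rect(sel(W,(.4455,.006),.083,.028,.034)), rect(sel(W,(.4455,.006),.062,.028,.034)))
    M=sel(W,(.4455,.006),.083,.028,.034);t=np.radians(-12); q=(M[:,:2]-[.4455,.006])@np.array([[np.cos(t),-np.sin(t)],[np.sin(t),np.cos(t)]])*1000
    q=q[abs(q[:,1])<40]; print("  along",np.percentile(q[:,0],[.5,99.5]).round(1),"across",np.percentile(q[:,1],[.5,99.5]).round(1))
to(.4452,.0055,.008,-12)
E
```

```text
clock: 22.8
ee_pos: [0.4469, 0.0053, 0.1517]
ee_rot: [0.0, 0.995, -0.105, -0.0]
wrist_force: [0.9, 1.1, -0.3]
width: 0.982
grasp_force: 0.0
wrist slab c 449.1 28.9  size 149.7 112.0  long-axis deg -12.0  z med 31.2 n10509 c 445.3 5.4  size 123.7 64.1  long-axis deg -11.5  z med 31.2 n8404
  along [-74.4  73.3] across [-32.   30.9]
scene slab c 445.4 7.7  size 150.3 65.1  long-axis deg -11.9  z med 31.8 n1140 c 446.2 7.8  size 122.6 64.8  long-axis deg -12.4  z med 31.8 n889
  along [-74.4  74.2] across [-30.4  34. ]
d [-1.500e-03  1.000e-04  1.437e-01] rv [ 0.0002  0.0002 -0.0002] yaw0 -12.0 rows 2.3 pos [0.4468 0.0053 0.1517] t 22.9
```

```bash
python3 -m crank '-0.0015 0 0.04 0 0 0; -0.0015 0 0.08 0 0 0; -0.0015 0 0.11 0 0 0; -0.0015 0 0.13 0 0 0; -0.0015 0 0.14 0 0 0; -0.0015 0 0.1445 0 0 0; -0.0015 0 0.1445 0 0 0'
python3 -m crank '0 0 0 0 0 0; 0 0 0 0 0 0; 0 0 0 0 0 0; 0 0 0 0 0 0; 0 0 0 0 0 0' 0.0 80
python3 -m crank '0 0 -0.005 0 0 0; 0 0 -0.015 0 0 0; 0 0 -0.04 0 0 0; 0 0 -0.06 0 0 0; 0 0 -0.06 0 0 0; 0 0 -0.06 0 0 0'
python3 - <<'E'
from h import *
p=robot.camera("scene");W=cloud(p);print("slabt",rect(sel(W,(.4715,-.257),.11,.0085,.0135)))
to(.4715,-.2565,.05,0.8)
E
```

```text
clock: 23.78
ee_pos: [0.4453, 0.0059, 0.0076]
ee_rot: [-0.0, 0.995, -0.104, 0.0]
wrist_force: [-0.3, -0.1, 0.3]
width: 0.978
grasp_force: 0.0
clock: 24.4
ee_pos: [0.4456, 0.0061, 0.0085]
ee_rot: [-0.0, 0.995, -0.104, 0.001]
wrist_force: [-1.3, -0.2, 6.2]
width: 0.726
grasp_force: 88.8
clock: 25.15
ee_pos: [0.444, 0.0058, 0.0665]
ee_rot: [0.0, 0.995, -0.105, -0.001]
wrist_force: [-0.3, -0.3, -5.1]
width: 0.732
grasp_force: 89.7
slabt c 470.5 -239.3  size 182.7 132.6  long-axis deg 0.9  z med 10.4 n455
d [0.0817 0.2507 0.0163] rv [ 0.0005  0.0022 -0.2237] yaw0 -12.0 rows 4.2 pos [0.4438 0.0057 0.0662] t 25.2
```

```bash
python3 -m crank '0.014 0.042 -0.01 0 0 -0.04; 0.027 0.084 -0.02 0 0 -0.08; 0.041 0.125 -0.03 0 0 -0.12; 0.054 0.167 -0.03 0 0 -0.16; 0.068 0.209 -0.03 0 0 -0.2; 0.0817 0.2507 -0.03 0 0 -0.2237; 0.0817 0.2507 -0.03 0 0 -0.2237; 0.0817 0.2507 -0.03 0 0 -0.2237; 0.0817 0.2507 -0.03 0 0 -0.2237'
python3 - <<'E'
from h import *
p=robot.camera("wrist");W=fcloud(p); cv2.imwrite("pics/w8.png",p["color"])
print("slabt",rect(sel(W,(.4715,-.257),.105,.0085,.0125)))
s=robot.read_state(); z=s["ee_pos"][2]; M=sel(W,s["ee_pos"],.1,z+.018,z+.027); M=M[M[:,0]>.5]; print("slab",rect(M))
p=robot.camera("scene");W=cloud(p);print("slabt",rect(sel(W,(.4715,-.257),.11,.0085,.0125)))
to(.4715,-.2565,.0145,0.8)
E
```

```text
clock: 26.32
ee_pos: [0.4724, -0.2554, 0.0968]
ee_rot: [-0.0, 1.0, 0.008, -0.001]
wrist_force: [0.3, 0.1, -6.4]
width: 0.729
grasp_force: 90.7
slabt c 554.8 -256.7  size 96.3 12.9  long-axis deg -88.7  z med 10.2 n1111
slab c 523.4 -255.1  size 64.6 47.0  long-axis deg -89.8  z med 119.2 n16654
slabt c 471.2 -255.7  size 182.7 99.0  long-axis deg 0.7  z med 10.2 n286
d [-0.0012  0.001   0.0827] rv [-0.0002  0.0002  0.0018] yaw0 0.9 rows 1.3 pos [ 0.4727 -0.2555  0.0972] t 26.425
```

View pics/w8.png

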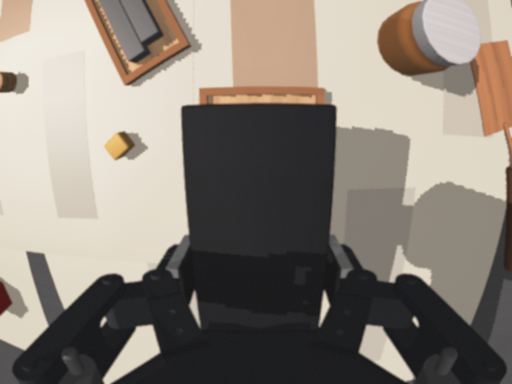

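The slab at (260,210) is held level. The far rim of the large tray at (262,95) is centred on it.

```bash
python3 -m crank '-0.0015 0.0013 0.03 0 0 0; -0.0015 0.0013 0.055 0 0 0; -0.0015 0.0013 0.07 0 0 0; -0.0015 0.0013 0.078 0 0 0; -0.0015 0.0013 0.081 0 0 0; -0.0015 0.0013 0.083 0 0 0; -0.0015 0.0013 0.084 0 0 0; -0.0015 0.0013 0.084 0 0 0'
```

```text
clock: 27.42
ee_pos: [0.4718, -0.2578, 0.0146]
ee_rot: [0.0, 1.0, 0.007, 0.001]
wrist_force: [-1.7, 1.9, 4.6]
width: 0.729
grasp_force: 91.9
```

```bash
python3 -m crank '0 0 0 0 0 0; 0 0 0 0 0 0; 0 0 0 0 0 0; 0 0 0 0 0 0' 0.95
python3 -m crank '0 0 -0.03 0 0 0; 0 0 -0.07 0 0 0; 0 0 -0.12 0 0 0; 0 0 -0.16 0 0 0; 0 0 -0.16 0 0 0; 0 0 -0.16 0 0 0'
python3 - <<'E'
from h import *
p=robot.camera("wrist");W=fcloud(p)
print("slab",rect(sel(W,(.4715,-.257),.1,.03,.045)))
print("slabt",rect(sel(W,(.4715,-.257),.107,.0085,.0135)))
p=robot.camera("scene");W=cloud(p); cv2.imwrite("pics/end.png",cv2.resize(p["color"],None,fx=1.5,fy=1.5))
print("stamp",rect(sel(W,(.667,.126),.03,.04,.06)),"\nmould",hexfit(sel(W,(.4445,.2825),.045,.036,.05)),"\nbars",rect(sel(W,(.6485,-.136),.075,.016,.027)),"\nslab",rect(sel(W,(.4715,-.257),.1,.03,.045)),"\ntumbler",rect(sel(W,(.622,.369),.05,.078,.095)))
W=np.load("scene0.npz")["W"];print("tumbler0",rect(sel(W,(.622,.369),.05,.078,.095)))
E
```

```text
clock: 27.92
ee_pos: [0.4713, -0.2577, 0.0133]
ee_rot: [0.0, 1.0, 0.007, 0.0]
wrist_force: [-0.3, -0.1, -0.5]
width: 0.946
grasp_force: 0.0
clock: 28.68
ee_pos: [0.4708, -0.2574, 0.1726]
ee_rot: [-0.0, 1.0, 0.007, -0.0]
wrist_force: [0.5, -0.6, -1.3]
width: 0.944
grasp_force: 0.0
slab c 470.4 -258.2  size 150.0 64.5  long-axis deg 0.8  z med 37.2 n9628
slabt c 469.8 -258.2  size 182.8 96.6  long-axis deg 1.0  z med 10.2 n2517
stamp c 665.8 127.8  size 22.5 22.1  long-axis deg -6.8  z med 46.2 n95 
mould flat-normal deg 6.5 c [443.9 283.6] widths [58.6 58.2 57.8] z 43.9 n443 
bars c 648.2 -134.9  size 128.3 34.1  long-axis deg 27.4  z med 22.0 n561 
slab c 472.3 -256.5  size 150.4 68.7  long-axis deg 1.4  z med 37.9 n1068 
tumbler c 621.8 368.8  size 62.2 61.2  long-axis deg 51.6  z med 84.9 n258
tumbler0 c 621.8 368.8  size 62.5 61.2  long-axis deg 51.2  z med 85.0 n253
```

View pics/end.png

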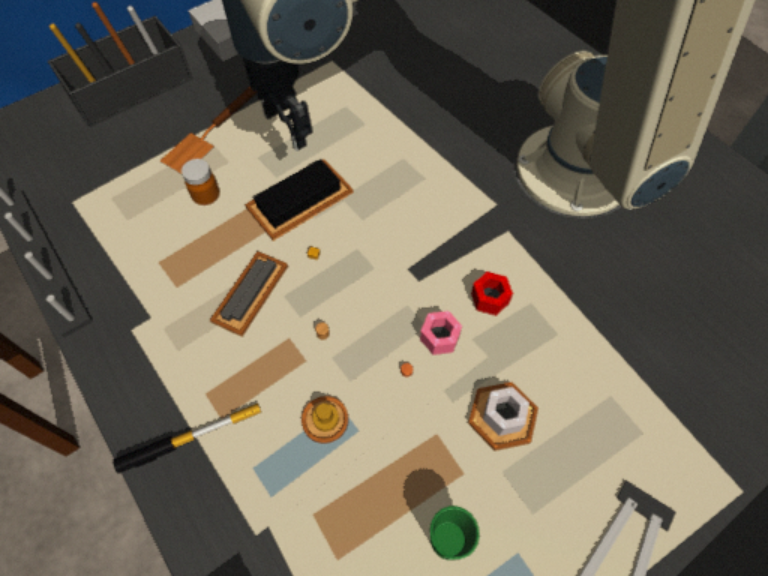

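All are in their trays: stamp (325,415), mould (505,410), bars (250,290) and slab (298,195). The tumbler at (454,532) hasn't moved and the gripper is clear.

```bash
python3 -c "
from workcell import robot
print(robot.job_done())"
```

```text
the job is handed in; nothing more can be done
None
```

The job is handed in at about 29 s: the stamp, mould, bar pair and slab each lie flat in their own trays, put away in the order asked, and the tumbler has not moved.

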